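# Wind up the dead socket tower with its emergency crank

## Robot

A 6-joint arm with a two-finger parallel gripper is mounted at the origin on a cart in front of the work surface, level with it; the furniture and walls round the work are solid. World frame = base frame: x ahead of the robot, y to its left, z up, the work surface at z = 0. Lengths are in m, angles in rad, forces in N, time in s.
With the tool pointing down it reaches from about 0.3 to 0.875 m from the base axis. Payload 6.4 kg.
Tool frame: the origin (TCP) lies midway between the tips of the shut fingers; the grasp point (between the pads) lies 19 mm behind it (grasp_offset is the distance from the TCP to the grasp point, in m); z points along the fingers, y is the line along which they close (so a half turn about z gives the same grasp; the last joint's range is limited). The gripper opens to 85 mm and grips with 20 to 120 N. Pads are 22 mm wide; open, the fingers measure 114 mm over their backs; the gripper's body (76 mm by 85 mm) begins 54 mm behind the grasp point. The pads swing forward as they close: fully open they stand 13 mm farther back than shut.
Start: joints at [-1.455, 0.181, 1.607, -0, 1.354, -0.206], TCP at [0.182, -0.545, 0.231] pointing down, gripper open.
Joint ranges: [-2.99, 2.99], [-0.89, 2.07], [0.3, 2.58], [-1.14, 4.28], [0, 2.63], [-3.12, 3.12]. Speed limits (rad/s): [2.57, 2.57, 3.01, 3.14, 3.14, 3.14].

## Interface

Orientations are given as a unit quaternion [w, x, y, z].
In Python, from bench import * gives the robot as it stands. The module is installed in compiled form; this text tells all that it offers.
- The arm moves only by the tool servo_tool, never from a script. Its argument "commands" is text: rows parted by semicolons, each of 7 numbers parted by spaces: the turn, a rotation vector about the tool's x, y, z in rad, then the shift along the tool's x, y, z in mm, then the opening, from 0 (shut) to 1 (fully open). In form: wx wy wz dx dy dz claw; .... A call has 1 to 5 rows; each row shifts and turns the commanded pose from where the row before left it, along the tool's axes as they then stand; what a row does not reach is not made up. A row lasts 1/8 s, in which the tool goes at most 62.5 mm and 10.7 degrees, less where a joint would pass 70% of its speed; a pose out of reach is approached as far as the arm can. A call with a gripper value outside its range is refused whole. The fingers move at their own pace and stop on an object; the grip force is fixed at half the most. Time passes only in rows, so rows that do not move let the fingers close. It gives the time, the measured TCP pose, the force, the opening and the grip force at its end, in the units of the state.
- get_obs(): the state, without advancing time (a new reading comes with each control period).
- camera(name): name is "scene" or "side" or "wrist"; returns the picture (420x560x3 uint8, blue, green, red); there is no depth.
- calibration(name): a dict with "fx", "fy", "cx", "cy" (pixels), "k1" (the pictures are not rectified: a ray, as slopes to the right and down, at radius r is drawn at 1 + k1 r^2 times it, then the intrinsics apply), "R" (3x3) and "t" (3): a world point X has camera coordinates R X + t. Camera axes: x right, y down, z forward; pixel columns grow to the right and rows downward; lengths in m; the calibration is good to about 2 mm. A picture is of the moment at which its call begins: read the wrist's pose just before it. calibration takes no time and is no camera call; for the wrist camera it gives the pose at the moment of the call.
- hand_in(): hands the job in; it is judged then, once.
The state is a dict: "time_s": time; "q": joint angles; "dq": joint speeds; "joint_efforts": joint torques, N m; "eef_pos": TCP position; "eef_rot": TCP orientation; "wrist_force": force on the tool from outside, world axes, zero at the start; "torque": the same for the moment, N m; "opening": opening from 0.0 (shut) to 1.0 (fully open); "grasp_force": force on a finger pad.
Only numpy, scipy, OpenCV 4.12 (cv2) and the standard library are available. Lean on these libraries where they do the work, as an engineer would, in place of code of your own. Each camera call takes 0.05 s, during which the arm holds its last target. There are 200 camera calls.

## Task

The lift-up socket tower on the worktop has lost its power and is stuck down in its housing. Push the loose emergency crank fully home onto the square drive shaft of the housing, then wind it clockwise, seen from above, until the tower is fully up; leave the crank seated on the shaft. Do not disturb the green mug or the salt shaker.

Things in the scene. Friction and masses are not known exactly. Their poses are not given: they have to be found in the camera images.
- drive_seat (a point): Centre of the flat top of the dark collar on the socket unit, where the crank's hub comes to rest; 86 mm above the worktop; z up. A brass square shaft, 16 mm across flats, stands up 22 mm from here; its tip is bevelled (3.5 mm) and greased. THE ANGLE OF THE SQUARE IS NOT GIVEN: it differs each time, whatever this point's yaw. It turns stiffly (0.25 N m), only clockwise from above, not under a crank merely resting on it.
- crank_block (a point): Centre of the crank's black grip block, 22 x 22 mm, upright, 36 mm tall, above the hub on the socket's axis, 48 mm above the crank's underside: hold the crank here to fit it. z up as it starts, standing on hub and foot; x along the arm to the handle; block faces square to x and y. Crank 270 g, centre of mass 10 mm along +x. The handle, its edge 72 mm away, stands 28 mm higher than the block.
- crank_socket (a point): Mouth of the square socket, centre of the flat underside of the 36 mm square steel hub; axes as crank_block. Socket 19 mm square (sides along x, y; no lead-in), 24 mm deep. It goes on only within about 0.2 rad of one of the four angles of the shaft; otherwise the hub hangs on the shaft's bevel, 18 to 20 mm above the seat, until turned so that it drops. Fully home, this point is at drive_seat.
- crank_handle (a point): Middle of the crank's red handle, an upright round sleeve 25 mm across, 60 mm tall, 85 mm from the socket axis along the crank's x and 66 mm above its underside. It spins freely on its pin, so the fingers need not turn while winding. Below it the arm (18 mm wide, 18 to 30 mm above the underside) has a round foot down to the level of the underside.
- unit: White housing of the socket unit, fixed on the worktop, 270 x 110 mm, its top 70 mm above the worktop. Origin on the worktop under the shaft's axis; x along the length: the housing reaches from 55 mm behind the shaft (-x, the robot's side) to 215 mm beyond it (+x).
- tower_top (a point): Centre of the steel top plate (66 x 66 mm) of the grey socket tower, 170 mm from the shaft along the housing's +x. About level with the housing's top when down (72 mm over the worktop), 134 mm when fully up.
- tower (a joint): Rise of the tower in m: 0 at the start (down), 0.062 fully up, where the crank meets a hard stop. One clockwise turn of the shaft raises it 31 mm (2 turns in all); it stays where it is left and cannot be lifted by hand.
- mug_mid (a point): Green mug, 89 mm across without its handle, 91 mm tall, bystander; point 45 mm above its base.
- salt_mid (a point): Salt shaker with a grey cap, 44 mm across, 90 mm tall, bystander; point 45 mm above its base.
Mind the look-alikes: they are no part of the job. There is more than one size of the part that bears crank_block; the job needs the smaller.

How it is judged:
On the way, in this order (a step that is already met when the one before it is completed fails the run):
1. the crank is fully home on the square shaft, the tower still down (horizontal distance between crank_socket and drive_seat below 0.006 m and z of crank_socket in the frame of drive_seat below 0.006 m and angle between crank_socket's own z axis and vertical below 0.15 rad and value of joint tower below 0.02 m), for 0.2 s.
2. the crank, on the shaft, has wound the tower half-way up (horizontal distance between crank_socket and drive_seat below 0.006 m and z of crank_socket in the frame of drive_seat below 0.006 m and angle between crank_socket's own z axis and vertical below 0.15 rad and value of joint tower above 0.031 m), for 0.1 s.
At the end, for the whole second after the job is handed in: The tower is fully up (risen at least 58 of its 62 mm) and the crank is left on the square shaft, its underside within 6 mm of the collar, centred within 6 mm and tilted less than 0.15 rad (value of joint tower above 0.058 m and horizontal distance between crank_socket and drive_seat below 0.006 m and z of crank_socket in the frame of drive_seat below 0.006 m and angle between crank_socket's own z axis and vertical below 0.15 rad); the robot touches nothing.
It fails at once if the green mug is moved more than 30 mm or tipped (distance of mug_mid from where it was at the start of the episode above 0.03 m or angle between mug_mid's own z axis and vertical above 0.5 rad).
It fails at once if the salt shaker is moved more than 30 mm or tipped (distance of salt_mid from where it was at the start of the episode above 0.03 m or angle between salt_mid's own z axis and vertical above 0.5 rad).
It also fails if it takes over 72 s, if anything falls off the work surface, if the arm or the gripper's body presses on something with over 40 N, if the wrist force passes 120 N, or if a joint passes its speed limit or range.

## Working session

There is one attempt and no reset: what is moved stays moved. The work goes in short steps, Python scripts to look and compute and a tool call to move; the robot and the scene stay as the last step left them, time stands still between calls to the robot, and variables do not carry over. Pictures are saved under pics/ and viewed, at most 12 in all, crops included, and the job is handed in when it is done.

Besides the shell and the picture viewer there is one more tool, called as a command line: name --argument value ..., lists and objects as JSON in quotes. servo_tool: Moves the arm, as the interface text tells. Its arguments: {"type":"object","properties":{"commands":{"type":"string"}},"required":["commands"]}

```bash
mkdir -p pics; python3 - <<'E'
from bench import *
import cv2,numpy as np
for n in ["scene","side"]:
    im=camera(n); cv2.imwrite(f"pics/{n}0.png",im)
    c=calibration(n); print(n,{k:np.round(v,4).tolist() for k,v in c.items()})
o=get_obs(); print({k:np.round(v,3).tolist() for k,v in o.items()})
E
```

```text
scene {'fx': 451.417, 'fy': 451.417, 'cx': 276.8918, 'cy': 215.666, 'k1': -0.0373, 'R': [[-0.8426, -0.5384, -0.0143], [-0.222, 0.3714, -0.9015], [0.4907, -0.7564, -0.4325]], 't': [0.6331, 0.0989, 1.0882]}
side {'fx': 404.4235, 'fy': 404.4235, 'cx': 277.6268, 'cy': 209.0087, 'k1': -0.0586, 'R': [[0.9562, 0.2922, 0.0183], [0.1508, -0.438, -0.8862], [-0.2509, 0.8502, -0.4629]], 't': [-0.6057, 0.1288, 1.1522]}
{'time_s': 0.1, 'q': [-1.455, 0.181, 1.608, 0.0, 1.354, -0.206], 'dq': [-0.0, -0.001, -0.006, 0.001, 0.001, -0.001], 'joint_efforts': [0.001, -44.587, -35.224, -0.0, 0.004, 0.0], 'eef_pos': [0.182, -0.545, 0.231], 'eef_rot': [-0.001, 0.987, 0.16, 0.0], 'wrist_force': [0.18, -0.012, -0.341], 'torque': [-0.025, 0.022, 0.001], 'grasp_force': 0.0, 'opening': 0.997}
```

View pics/scene0.png

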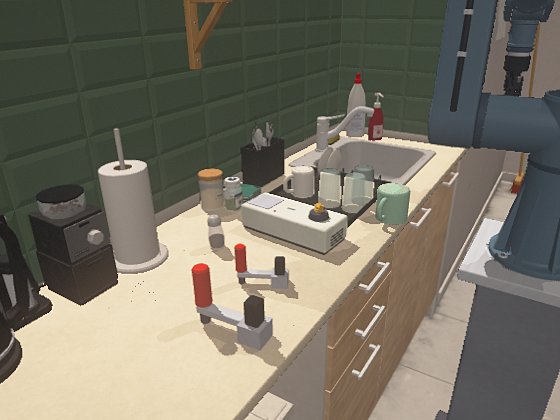

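View pics/side0.png

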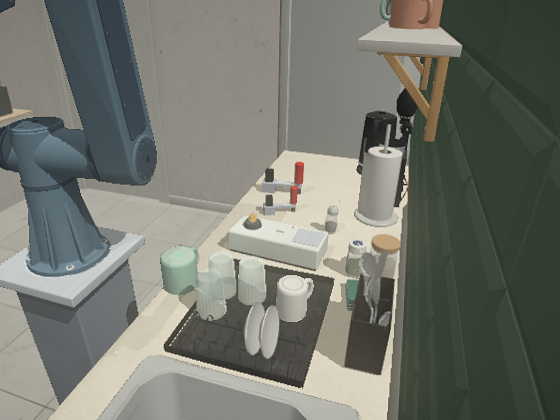

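The scene picture shows the smaller crank at about (262,268): red handle (240,258), black block (280,265). The bigger look-alike is at (235,310). The shaft is at (319,208) and the mug at (393,204). In the side picture the small crank's block is at (269,201) and the shaft is at (252,217). I'll enlarge both.

```bash
cat > h.py <<'E'
import cv2,numpy as np
from bench import *
def ray(c,p):
    K=np.array([[c["fx"],0,c["cx"]],[0,c["fy"],c["cy"]],[0,0,1.]])
    q=cv2.undistortPoints(np.array([[p]],float),K,np.array([c["k1"],0,0,0,0.]))[0,0]
    R=np.array(c["R"]); return -R.T@np.array(c["t"]), R.T@np.array([q[0],q[1],1])
def plane(c,p,z):
    o,d=ray(c,p); return o+d*(z-o[2])/d[2]
def tri(c1,p1,c2,p2):
    o1,d1=ray(c1,p1);o2,d2=ray(c2,p2)
    s=np.linalg.lstsq(np.c_[d1,-d2],o2-o1,rcond=None)[0]
    a,b=o1+d1*s[0],o2+d2*s[1]; return (a+b)/2,np.linalg.norm(a-b)
E
python3 - <<'E'
from h import *
a=cv2.imread("pics/scene0.png")[190:295,225:365]; b=cv2.imread("pics/side0.png")[155:260,225:335]
a=cv2.resize(a,None,fx=4,fy=4,interpolation=2)[:, :440*4//4*1] if 0 else cv2.resize(a,(560,420),interpolation=2)
cv2.imwrite("pics/c1.png",cv2.resize(a,(800,600),interpolation=2))
cv2.imwrite("pics/c2.png",cv2.resize(b,(628,600),interpolation=2))
for n in ["scene","side"]:
    im=cv2.imread(f"pics/{n}0.png"); hsv=cv2.cvtColor(im,cv2.COLOR_BGR2HSV)
    for nm,m in [("red",cv2.inRange(hsv,(0,150,80),(6,255,255))),("brass",cv2.inRange(hsv,(16,130,110),(30,255,255)))]:
        k,l,s,c=cv2.connectedComponentsWithStats(m)
        print(n,nm,[(s[i].tolist(),np.round(c[i],1).tolist()) for i in range(1,k) if s[i,4]>12])
S,D=calibration("scene"),calibration("side")
print("block top",plane(S,(280,259),.066),plane(D,(269,197),.066))
print("shaft",tri(S,(319,205),D,(252,214)))
E
```

```text
scene red [([511, 183, 10, 11, 58], [515.1, 188.4]), ([235, 244, 11, 28, 270], [240.2, 257.6]), ([192, 263, 20, 44, 628], [201.1, 284.5])]
scene brass [([536, 30, 3, 10, 15], [537.3, 34.0]), ([535, 42, 3, 13, 15], [535.7, 47.7]), ([191, 57, 6, 12, 19], [194.2, 62.3]), ([532, 65, 3, 14, 20], [533.0, 71.0]), ([329, 137, 9, 6, 26], [332.4, 139.2]), ([515, 161, 7, 23, 54], [518.9, 175.2]), ([314, 203, 9, 10, 74], [318.2, 207.3])]
side red [([296, 162, 8, 21, 82], [300.3, 169.8]), ([291, 186, 6, 4, 15], [293.9, 187.1])]
side brass []
block top [0.47041628 0.425545   0.066     ] [0.47487589 0.41598696 0.066     ]
shaft (array([0.4890218 , 0.21375536, 0.10672211]), np.float64(0.00021422818283941923))
```

View pics/c1.png

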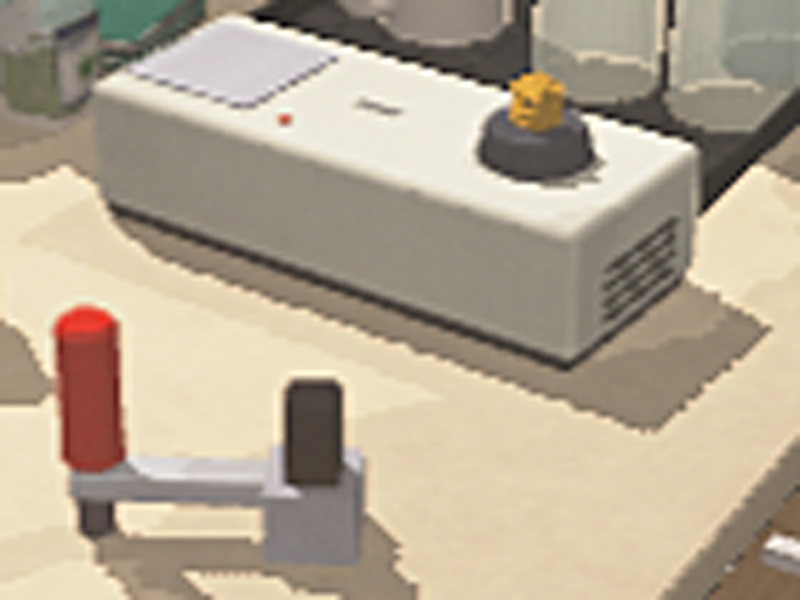

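View pics/c2.png

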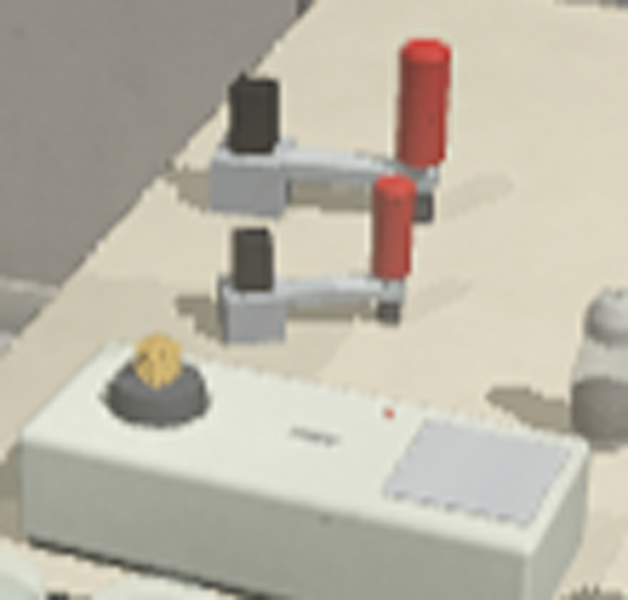

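The crops show, in full-image pixels, for scene and side respectively: block top at (280,257.2) and (269.1,195.6), handle top at (239.9,245.1) and (294.1,186.9), and shaft tip at (319,204.4) and (252.5,214.9).

```bash
cat >> h.py <<'E'
from scipy.spatial.transform import Rotation as Ro
def toolR(yaw):  # tool down, tool y axis horizontal at angle yaw
    y=np.array([np.cos(yaw),np.sin(yaw),0]); z=np.array([0,0,-1.]); return Ro.from_matrix(np.c_[np.cross(y,z),y,z])
def cur():
    o=get_obs(); w=o["eef_rot"]; return np.array(o["eef_pos"]),Ro.from_quat([w[1],w[2],w[3],w[0]]),o
def go(p,yaw,P=None,Rc=None):
    if P is None: P,Rc,_=cur()
    T=toolR(yaw); rv=(Rc.inv()*T).as_rotvec(); sh=Rc.inv().apply(np.array(p)-P)*1000
    return np.round(rv,3),np.round(sh,1)
def yaw(Rc): y=Rc.as_matrix()[:,1]; return np.arctan2(y[1],y[0])
E
python3 - <<'E'
from h import *
S,D=calibration("scene"),calibration("side")
for n,a,b,z in [("block top",(280,257.2),(269.1,195.6),.066),("handle top",(239.9,245.1),(294.1,186.9),.096),("shaft tip",(319,204.4),(252.5,214.9),.108)]:
    print(n,tri(S,a,D,b),plane(S,a,z),plane(D,b,z))
print("mug",tri(S,(393,190),D,(180,252)),"salt",tri(S,(214,219),D,(333,211)))
print("wrist",{k:np.round(v,3).tolist() for k,v in calibration("wrist").items()})
P,R,o=cur(); print(P,yaw(R)); print(R.as_matrix().round(3))
E
```

```text
block top (array([0.47290987, 0.42209411, 0.06803808]), np.float64(0.0006054996910647803)) [0.47441448 0.41920139 0.066     ] [0.47183664 0.42638719 0.066     ]
handle top (array([0.54879959, 0.46164528, 0.09471519]), np.float64(0.00017453949501386847)) [0.5474807  0.46343561 0.096     ] [0.54942835 0.45878763 0.096     ]
shaft tip (array([0.49160844, 0.20968197, 0.10625481]), np.float64(0.0010303806430020203)) [0.48930871 0.21305383 0.108     ] [0.49316438 0.20697352 0.108     ]
mug (array([ 0.37690482, -0.00742098,  0.09190237]), np.float64(0.0026074644390907662)) salt (array([0.70086929, 0.36543072, 0.07775633]), np.float64(0.002569931652503158))
wrist {'fx': 311.81, 'fy': 311.81, 'cx': 277.976, 'cy': 214.259, 'k1': -0.012, 'R': [[0.315, -0.949, -0.002], [-0.911, -0.303, 0.278], [-0.264, -0.086, -0.961]], 't': [-0.575, -0.035, 0.38]}
[ 0.18181294 -0.54499593  0.23050028] -1.2490485227293724
[[ 0.949  0.316 -0.   ]
 [ 0.316 -0.949  0.002]
 [ 0.    -0.001 -1.   ]]
```

servo_tool --commands "0 0 0 40 -18 0 1;0 0 0 40 -18 0 1;0 0 0 40 -18 0 1;0 0 0 40 -18 0 1;0 0 0 40 -18 0 1"

```text
time_s: 0.72
eef_pos: [0.3439, -0.3956, 0.2309]
eef_rot: [-0.0, 0.987, 0.16, -0.0]
wrist_force: [0.7, -0.4, -0.6]
opening: 0.998
grasp_force: 0.0
```

servo_tool --commands "0 0 0 40 -18 0 1;0 0 0 40 -18 0 1;0 0 0 40 -18 0 1;0 0 0 40 -18 0 1;0 0 0 40 -18 0 1"

```text
time_s: 1.35
eef_pos: [0.5052, -0.247, 0.2309]
eef_rot: [-0.0, 0.987, 0.16, -0.0]
wrist_force: [0.8, -1.0, -0.0]
opening: 0.999
grasp_force: 0.0
```

servo_tool --commands "0 0 0 9 -44 0 1;0 0 0 9 -44 0 1;0 0 0 9 -44 0 1;0 0 0 9 -44 0 1;0 0 0 9 -44 0 1"

```text
time_s: 1.98
eef_pos: [0.4769, -0.0238, 0.231]
eef_rot: [-0.0, 0.987, 0.16, -0.0]
wrist_force: [0.7, -0.6, 0.1]
opening: 1.001
grasp_force: 0.0
```

servo_tool --commands "0 0 0 9 -44 14 1;0 0 0 9 -44 14 1;0 0 0 9 -44 14 1;0 0 0 9 -44 14 1;0 0 0 9 -44 14 1"

```text
time_s: 2.6
eef_pos: [0.4501, 0.199, 0.1607]
eef_rot: [0.0, 0.987, 0.16, -0.0]
wrist_force: [1.9, 1.0, 0.8]
opening: 1.001
grasp_force: 0.0
```

servo_tool --commands "0 0 0 0 0 0 1;0 0 0 0 0 0 1"

```text
time_s: 2.85
eef_pos: [0.4505, 0.1975, 0.1611]
eef_rot: [0.0, 0.987, 0.161, -0.0]
wrist_force: [0.1, -0.6, 0.4]
opening: 0.998
grasp_force: 0.0
```

```bash
python3 - <<'E'
from h import *
P,R,o=cur(); print(P,yaw(R),o["q"])
c=calibration("wrist"); im=camera("wrist"); cv2.imwrite("pics/w1.png",im)
hsv=cv2.cvtColor(im,cv2.COLOR_BGR2HSV); m=cv2.inRange(hsv,(16,110,60),(32,255,255))
k,l,s,ce=cv2.connectedComponentsWithStats(m)
for i in range(1,k):
  if s[i,4]>50: print(s[i],ce[i],plane(c,ce[i],.1))
K=np.array(c["R"])@np.array([0.4915,.21,.108])+c["t"]; u=[int(c["fx"]*K[0]/K[2]+c["cx"]),int(c["fy"]*K[1]/K[2]+c["cy"])]; print(u)
cr=im[max(0,u[1]-45):u[1]+45,max(0,u[0]-60):u[0]+60]
big=cv2.resize(cr,None,fx=5,fy=5,interpolation=2)
cv2.imwrite("pics/w1b.png",np.vstack([big[:450,:600],np.zeros((2,big.shape[1],3),np.uint8)]))
print("crop origin",max(0,u[0]-60),max(0,u[1]-45))
E
```

```text
[0.45049609 0.197507   0.16112255] -1.2481750878245796 [ 1.71613521e-01  7.26238322e-02  1.87858286e+00 -4.27386832e-04
  1.19089351e+00  1.41994729e+00]
[258 150  36  37 724] [276.01933702 168.31767956] [0.49146197 0.21202849 0.1       ]
[279, 171]
crop origin 219 126
```

View pics/w1b.png

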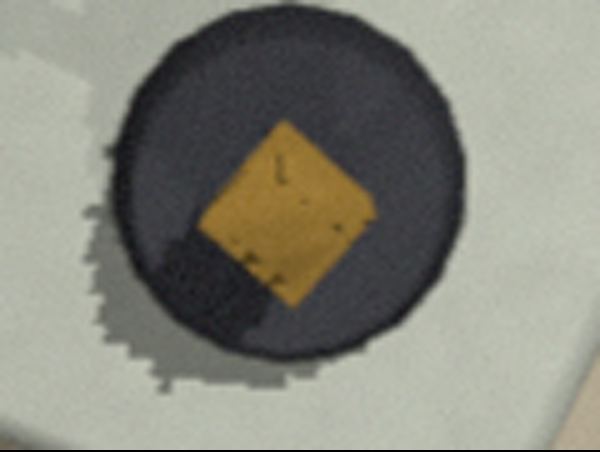

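The wrist crop shows the brass square as a diamond. Its corners in crop pixels are about (285,120), (376,212), (294,307) and (198,225), so it is well resolved.

```bash
python3 - <<'E'
from h import *
c=calibration("wrist")
pts=[(219+x/5,126+y/5) for x,y in [(285,120),(376,212),(294,307),(198,225)]]
for z in (.1045,):
  W=np.array([plane(c,p,z) for p in pts])
  print(W.round(4),W.mean(0).round(4))
  for i in range(4):
    d=W[(i+1)%4]-W[i]; print(round(np.hypot(*d[:2]),4), round((np.arctan2(d[1],d[0]))%(np.pi/2),3))
im=cv2.imread("pics/w1.png"); hsv=cv2.cvtColor(im,cv2.COLOR_BGR2HSV); m=cv2.inRange(hsv,(16,110,60),(32,255,255))
ct=max(cv2.findContours(m,0,1)[0],key=cv2.contourArea)[:,0]
w=np.array([plane(c,p,.1045)[:2]*1000 for p in ct],np.float32); print(cv2.minAreaRect(w))
print("go",go((.473-.045*.887,.422-.045*.462,.16),-1.09))
E
```

```text
[[0.5034 0.2154 0.1045]
 [0.4961 0.2006 0.1045]
 [0.481  0.2067 0.1045]
 [0.4873 0.2218 0.1045]] [0.4919 0.2111 0.1045]
0.0165 1.108
0.0163 1.187
0.0164 1.176
0.0174 1.19
((492.37841796875, 211.6275634765625), (17.130924224853516, 17.736494064331055), 68.0855484008789)
go (array([ 0.   , -0.   , -0.159]), array([  47.6, -199.3,    1.4]))
```

servo_tool --commands "0 0 -0.04 10 -40 0 1;0 0 -0.04 10 -40 0 1;0 0 -0.04 10 -40 0 1;0 0 -0.04 10 -40 0 1;0 0 0 10 -40 0 1"

```text
time_s: 3.52
eef_pos: [0.4195, 0.4011, 0.1619]
eef_rot: [-0.0, 0.971, 0.238, 0.001]
wrist_force: [0.9, 0.8, -0.0]
opening: 0.997
grasp_force: 0.0
```

servo_tool --commands "0 0 0 0 0 0 1;0 0 0 0 0 0 1"

```text
time_s: 3.78
eef_pos: [0.4192, 0.3999, 0.1614]
eef_rot: [0.0, 0.971, 0.238, 0.0]
wrist_force: [-0.1, 0.0, -0.1]
opening: 0.998
grasp_force: 0.0
```

```bash
python3 - <<'E'
from h import *
P,R,o=cur(); print(P,yaw(R))
c=calibration("wrist"); im=camera("wrist"); cv2.imwrite("pics/w2.png",im)
hsv=cv2.cvtColor(im,cv2.COLOR_BGR2HSV); m=cv2.inRange(hsv,(0,150,60),(6,255,255))|cv2.inRange(hsv,(174,150,60),(180,255,255))
k,l,s,ce=cv2.connectedComponentsWithStats(m)
for i in range(1,k):
  if s[i,4]>100: print(s[i],ce[i],plane(c,ce[i],.066))
for X in [(.473,.422,.066),(.549,.462,.096)]:
  K=np.array(c["R"])@np.array(X)+c["t"]; print([c["fx"]*K[0]/K[2]+c["cx"],c["fy"]*K[1]/K[2]+c["cy"]])
E
```

```text
[0.41917025 0.39985717 0.16140297] -1.090016585081033
[259   0  40  21 698] [278.25501433   8.75931232] [0.54911614 0.4665796  0.066     ]
[np.float64(284.14317695532213), np.float64(142.55495248893112)]
[np.float64(285.23398156243934), np.float64(-6.44625838791444)]
```

View pics/w2.png

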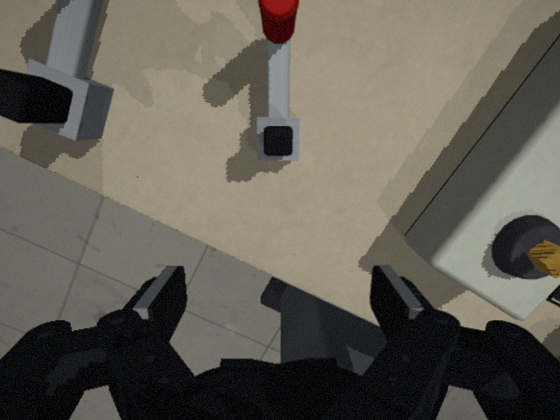

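The wrist picture shows the small crank's block centre at (278,140), its arm running straight up the image and square to the tool, and the big look-alike clear at left.

```bash
python3 - <<'E'
from h import *
c=calibration("wrist")
im=cv2.imread("pics/w2.png"); m=cv2.inRange(im[110:170,250:310],(0,0,0),(45,45,45)); k,l,s,ce=cv2.connectedComponentsWithStats(m)
i=1+s[1:,4].argmax(); p=ce[i]+[250,110]; print(s[i],p); B=plane(c,p,.066); print(B)
a,b=plane(c,(278.5,110),.03),plane(c,(279.5,50),.03); print("heading",np.arctan2(b[1]-a[1],b[0]-a[0]))
h=plane(c,(278,0),.096);print(h)
print(go((B[0],B[1],.034),-1.09))
E
```

```text
[ 14  16  28  30 809] [277.45364648 140.41038319]
[0.47217419 0.42691544 0.066     ]
heading 0.46196493116629395
[0.54480622 0.46418496 0.096     ]
(array([ 0.   ,  0.   , -0.001]), array([ 59.6,   0.2, 127.4]))
```

servo_tool --commands "0 0 0 15 0 5 1;0 0 0 15 0 10 1;0 0 0 15 0 20 1;0 0 0 14.5 0 20 1;0 0 0 0 0 25 1"

```text
time_s: 4.45
eef_pos: [0.4739, 0.4284, 0.0808]
eef_rot: [-0.0, 0.971, 0.238, 0.001]
wrist_force: [-0.8, 0.3, -0.8]
opening: 0.999
grasp_force: 0.0
```

servo_tool --commands "0 0 0 0 0 25 1;0 0 0 0 0 15 1;0 0 0 0 0 7 1;0 0 0 0 0 0 0;0 0 0 0 0 0 0"

```text
time_s: 5.08
eef_pos: [0.472, 0.429, 0.0354]
eef_rot: [-0.0, 0.971, 0.239, 0.001]
wrist_force: [-0.1, -0.1, 0.1]
opening: 0.605
grasp_force: 0.0
```

servo_tool --commands "0 0 0 0 0 0 0;0 0 0 0 0 0 0;0 0 0 0 0 0 0;0 0 0 0 0 0 0"

```text
time_s: 5.58
eef_pos: [0.4716, 0.4288, 0.0351]
eef_rot: [-0.0, 0.971, 0.239, 0.001]
wrist_force: [-0.7, -1.5, 5.7]
opening: 0.249
grasp_force: 62.9
```

servo_tool --commands "0 0 0 0 0 -15 0;0 0 0 0 0 -30 0;0 0 0 0 0 -30 0;0 0 0 0 0 -30 0;0 0 0 0 0 -25 0"

```text
time_s: 6.2
eef_pos: [0.471, 0.4285, 0.1658]
eef_rot: [-0.0, 0.971, 0.239, 0.0]
wrist_force: [-0.4, -0.3, -2.8]
opening: 0.248
grasp_force: 61.9
```

servo_tool --commands "0 0 0 -10 25 0 0;0 0 0 -20 49 0 0;0 0 0 -20 50 0 0;0 0 0 -20 50 0 0;0 0 0 -13 28 0 0"

```text
time_s: 6.82
eef_pos: [0.491, 0.2087, 0.1646]
eef_rot: [0.0, 0.971, 0.238, -0.0]
wrist_force: [0.4, 0.5, -2.4]
opening: 0.247
grasp_force: 61.8
```

servo_tool --commands "0 0 -0.14 0 0 0 0;0 0 -0.14 0 0 0 0;0 0 -0.14 0 0 0 0;0 0 -0.14 0 0 0 0;0 0 -0.14 0 0 0 0"

```text
time_s: 7.45
eef_pos: [0.4908, 0.211, 0.1645]
eef_rot: [-0.0, 0.829, 0.559, -0.0]
wrist_force: [-0.4, -0.8, -1.1]
opening: 0.248
grasp_force: 62.0
```

servo_tool --commands "0 0 0 0 0 0 0;0 0 0 0 0 0 0"

```text
time_s: 7.7
eef_pos: [0.4911, 0.2111, 0.1644]
eef_rot: [-0.0, 0.831, 0.556, -0.0]
wrist_force: [-0.7, -0.6, -3.4]
opening: 0.244
grasp_force: 62.0
```

```bash
python3 - <<'E'
from h import *
P,R,o=cur(); print(P,yaw(R),o["opening"],o["q"])
a=camera("scene");b=camera("side");c=camera("wrist")
for n,i in zip("abc",(a,b,c)): cv2.imwrite(f"pics/t_{n}.png",i)
A=cv2.resize(a[130:230,270:370],(400,400),interpolation=2);B=cv2.resize(b[150:250,205:305],(400,400),interpolation=2)
C=np.zeros((200,800,3),np.uint8); C[:,:]=cv2.resize(c[100:240,:],(800,200))
cv2.imwrite("pics/t.png",np.vstack([np.hstack([A,B]),C]))
E
```

```text
[0.49105119 0.21107075 0.164367  ] -0.3916154619616351 0.2436341190879798 [1.83726117e-01 1.62239923e-01 1.77147041e+00 2.06533070e-05
 1.20810239e+00 5.75334239e-01]
```

View pics/t.png

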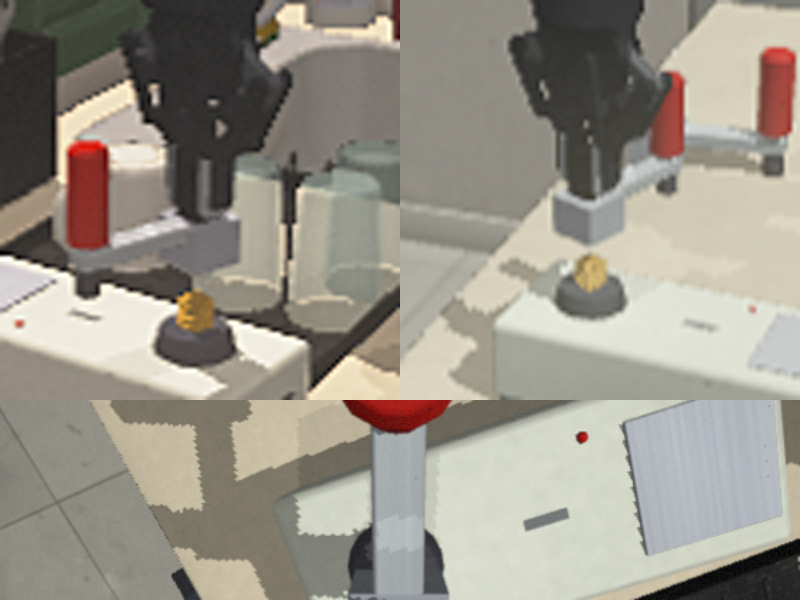

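The scene and side crops show the hub hanging just above the shaft with the arm level. In side, the hub's underside corners are at crop (155,229), (195,244) and (225,229). In scene, a bottom corner is near (240,258).

```bash
python3 - <<'E'
from h import *
S,D=calibration("scene"),calibration("side")
z=.1295
for p in [(155,229),(195,244),(225,229)]:
    print("side corner",plane(D,(205+p[0]/4,150+p[1]/4),z).round(4))
for p in [(190,272),(240,258)]: print("scene corner",plane(S,(270+p[0]/4,130+p[1]/4),z).round(4))
print("shaft side",plane(D,(205+192/4,150+258/4),.108),"scene",plane(S,(270+195/4,130+294/4),.108))
C=np.array([.4911,.2111])
for k in range(4):
    a=1.18+np.pi/4+k*np.pi/2; print("expected",(C+.018*2**.5*np.array([np.cos(a),np.sin(a)])).round(4))
E
```

```text
side corner [0.4678 0.2046 0.1295]
side corner [0.5025 0.1924 0.1295]
side corner [0.5148 0.2208 0.1295]
scene corner [0.4884 0.2238 0.1295]
scene corner [0.472  0.1886 0.1295]
shaft side [0.49368804 0.20969378 0.108     ] scene [0.49239572 0.20852406 0.108     ]
expected [0.4813 0.2346]
expected [0.4676 0.2013]
expected [0.5009 0.1876]
expected [0.5146 0.2209]
```

servo_tool --commands "0 0 0 0 1 6 0;0 0 0 0 0 6 0;0 0 0 0 0 5 0;0 0 0 0 0 3 0;0 0 0 0 0 3 0"

```text
time_s: 8.48
eef_pos: [0.4922, 0.2107, 0.141]
eef_rot: [-0.0, 0.83, 0.557, -0.0]
wrist_force: [-0.2, -0.4, -2.9]
opening: 0.249
grasp_force: 62.0
```

servo_tool --commands "0 0 0 0 0 2 0;0 0 0 0 0 2 0;0 0 0 0 0 2 0;0 0 0 0 0 0 0"

```text
time_s: 8.98
eef_pos: [0.4917, 0.2113, 0.1349]
eef_rot: [-0.001, 0.83, 0.557, -0.0]
wrist_force: [-2.2, 5.1, -1.7]
opening: 0.249
grasp_force: 62.1
```

servo_tool --commands "0 0 0 0.5 0 2 0;0 0 0 0 0 3 0;0 0 0 0 0 3 0;0 0 0 0 0 3 0;0 0 0 0 0 0 0"

```text
time_s: 9.6
eef_pos: [0.4917, 0.2115, 0.1236]
eef_rot: [-0.001, 0.83, 0.557, -0.0]
wrist_force: [-2.4, 4.0, -3.6]
opening: 0.245
grasp_force: 61.9
```

servo_tool --commands "0 0 0 0 0 1.5 0;0 0 0 0 0 1.5 0;0 0 0 0 0 1 0;0 0 0 0 0 0 0"

```text
time_s: 10.1
eef_pos: [0.4918, 0.2115, 0.121]
eef_rot: [-0.0, 0.83, 0.557, -0.0]
wrist_force: [-8.3, 3.5, 8.4]
opening: 0.244
grasp_force: 63.4
```

servo_tool --commands "0 0 0 0 0 0 0.6;0 0 0 0 0 0 0.9;0 0 0 0 0 0 0.9;0 0 0 0 0 -10 0.9;0 0 0 0 0 -20 0.9"

```text
time_s: 10.72
eef_pos: [0.492, 0.2109, 0.1504]
eef_rot: [-0.0, 0.83, 0.557, -0.001]
wrist_force: [-0.2, -0.3, 0.1]
opening: 0.898
grasp_force: 0.0
```

servo_tool --commands "0 0 0 0 0 -25 0.9;0 0 0 0 0 -25 0.9;0 0 0 0 0 -5 0.9;0 0 0 0 0 0 0.9;0 0 0 0 0 0 0.9"

```text
time_s: 11.35
eef_pos: [0.4917, 0.211, 0.2041]
eef_rot: [-0.0, 0.83, 0.557, -0.001]
wrist_force: [-0.2, 0.3, -0.7]
opening: 0.903
grasp_force: 0.0
```

```bash
python3 - <<'E'
from h import *
P,R,o=cur(); print(P,yaw(R),o["wrist_force"])
S,D=calibration("scene"),calibration("side"); cw=calibration("wrist")
a=camera("scene");b=camera("side");c=camera("wrist")
for n,i in zip("abc",(a,b,c)): cv2.imwrite(f"pics/u_{n}.png",i)
def red(im,n):
    hsv=cv2.cvtColor(im,cv2.COLOR_BGR2HSV); m=cv2.inRange(hsv,(0,150,60),(6,255,255))|cv2.inRange(hsv,(174,150,60),(180,255,255))
    k,l,s,ce=cv2.connectedComponentsWithStats(m)
    for i in range(1,k):
        if s[i,4]>40: print(n,s[i],ce[i].round(1), plane({"a":S,"b":D,"c":cw}[n],ce[i],.152 if n!="c" else .182).round(4))
red(a,"a");red(b,"b");red(c,"c")
A=cv2.resize(a[130:240,250:390],(400,314),interpolation=2);B=cv2.resize(b[140:250,205:345],(400,314),interpolation=2)
cv2.imwrite("pics/u.png",np.hstack([A,B]))
E
```

```text
[0.49169792 0.21096334 0.20412103] -0.38915341629241706 [-0.24842732  0.26431784 -0.73442186]
a [354  73   8  10  52] [357.8  78.3] [ 1.0844 -1.3993  0.152 ]
a [369 108  14  32 201] [375.6 121.1] [ 0.618  -0.4857  0.152 ]
a [286 182  11  27 257] [291.4 195.2] [0.5249 0.2868 0.152 ]
a [511 183  10  10  58] [515.1 188.3] [ 0.0808 -0.0273  0.152 ]
a [192 263  20  44 634] [201.1 284.5] [0.4607 0.6801 0.152 ]
b [296 162   8  21  93] [300.1 170.5] [0.5641 0.4732 0.152 ]
b [269 181   7  21  54] [273.1 188. ] [0.5215 0.3105 0.152 ]
c [ 255   71   48   51 1894] [278.4  96.1] [0.5246 0.2884 0.182 ]
```

View pics/u.png

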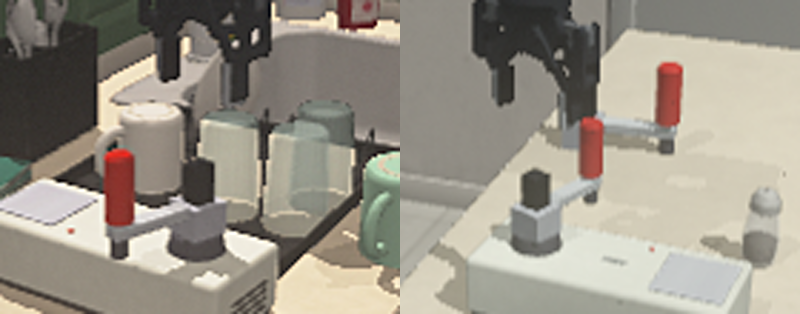

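The crops show the crank level with its hub on the collar, the handle pointing away from the block, and the tower still down. Next I go to the handle.

servo_tool --commands "0 0 0 25 0 0 0.9;0 0 0 30 0 0 0.9;0 0 0 30 0 0 0.9;0 0 0 0 0 15 0.9;0 0 0 0 0 20 0.9"

```text
time_s: 12.12
eef_pos: [0.5242, 0.2894, 0.1688]
eef_rot: [0.0, 0.83, 0.557, -0.0]
wrist_force: [-0.5, -0.3, -0.1]
opening: 0.896
grasp_force: 0.0
```

servo_tool --commands "0 0 0 0 0 20 0.9;0 0 0 0 0 3 0;0 0 0 0 0 0 0;0 0 0 0 0 0 0;0 0 0 0 0 0 0"

```text
time_s: 12.75
eef_pos: [0.5252, 0.2899, 0.1483]
eef_rot: [0.0, 0.83, 0.557, 0.001]
wrist_force: [-0.1, 0.0, 0.7]
opening: 0.285
grasp_force: 58.8
```

servo_tool --commands "0 0 0 0 0 0 0;0 0 0 0 0 0 0;0 0 0 0 0 0 0"

```text
time_s: 13.12
eef_pos: [0.5251, 0.2902, 0.1479]
eef_rot: [0.0, 0.83, 0.557, 0.001]
wrist_force: [1.8, 2.7, 3.5]
opening: 0.282
grasp_force: 59.0
```

```bash
python3 - <<'E'
from h import *
P,R,o=cur(); print(P,yaw(R),o["wrist_force"])
# arc rows in tool frame (tool x radial out at start): 15 deg clockwise from above
s=np.radians(15)
for c in range(10):
    r=[]
    for i in range(5):
        a=c*5+i
        f=lambda k:85*np.array([np.cos(k*s),np.sin(k*s)]) # clockwise from above: +tool y
        r.append("0 0 0 %.1f %.1f 0 0"%tuple(f(a+1)-f(a)))
    print(c,";".join(r))
E
```

```text
[0.52514699 0.29016379 0.14794448] -0.38894915349315706 [1.84734131 2.65774068 3.5235179 ]
0 0 0 0 -2.9 22.0 0 0;0 0 0 -8.5 20.5 0 0;0 0 0 -13.5 17.6 0 0;0 0 0 -17.6 13.5 0 0;0 0 0 -20.5 8.5 0 0
1 0 0 0 -22.0 2.9 0 0;0 0 0 -22.0 -2.9 0 0;0 0 0 -20.5 -8.5 0 0;0 0 0 -17.6 -13.5 0 0;0 0 0 -13.5 -17.6 0 0
2 0 0 0 -8.5 -20.5 0 0;0 0 0 -2.9 -22.0 0 0;0 0 0 2.9 -22.0 0 0;0 0 0 8.5 -20.5 0 0;0 0 0 13.5 -17.6 0 0
3 0 0 0 17.6 -13.5 0 0;0 0 0 20.5 -8.5 0 0;0 0 0 22.0 -2.9 0 0;0 0 0 22.0 2.9 0 0;0 0 0 20.5 8.5 0 0
4 0 0 0 17.6 13.5 0 0;0 0 0 13.5 17.6 0 0;0 0 0 8.5 20.5 0 0;0 0 0 2.9 22.0 0 0;0 0 0 -2.9 22.0 0 0
5 0 0 0 -8.5 20.5 0 0;0 0 0 -13.5 17.6 0 0;0 0 0 -17.6 13.5 0 0;0 0 0 -20.5 8.5 0 0;0 0 0 -22.0 2.9 0 0
6 0 0 0 -22.0 -2.9 0 0;0 0 0 -20.5 -8.5 0 0;0 0 0 -17.6 -13.5 0 0;0 0 0 -13.5 -17.6 0 0;0 0 0 -8.5 -20.5 0 0
7 0 0 0 -2.9 -22.0 0 0;0 0 0 2.9 -22.0 0 0;0 0 0 8.5 -20.5 0 0;0 0 0 13.5 -17.6 0 0;0 0 0 17.6 -13.5 0 0
8 0 0 0 20.5 -8.5 0 0;0 0 0 22.0 -2.9 0 0;0 0 0 22.0 2.9 0 0;0 0 0 20.5 8.5 0 0;0 0 0 17.6 13.5 0 0
9 0 0 0 13.5 17.6 0 0;0 0 0 8.5 20.5 0 0;0 0 0 2.9 22.0 0 0;0 0 0 -2.9 22.0 0 0;0 0 0 -8.5 20.5 0 0
```

servo_tool --commands "0 0 0 -2.9 22 0 0;0 0 0 -8.5 20.5 0 0;0 0 0 -13.5 17.6 0 0;0 0 0 -17.6 13.5 0 0;0 0 0 -20.5 8.5 0 0"

```text
time_s: 13.75
eef_pos: [0.5761, 0.1998, 0.1471]
eef_rot: [-0.001, 0.831, 0.557, -0.001]
wrist_force: [-6.1, 5.2, 6.2]
opening: 0.282
grasp_force: 59.7
```

servo_tool --commands "0 0 0 -22 2.9 0 0;0 0 0 -22 -2.9 0 0"

```text
time_s: 14.0
eef_pos: [0.5589, 0.1598, 0.1469]
eef_rot: [-0.002, 0.831, 0.557, -0.0]
wrist_force: [-4.6, 9.1, 5.2]
opening: 0.282
grasp_force: 59.5
```

servo_tool --commands "0 0 0 -20.5 -8.5 0 0;0 0 0 -17.6 -13.5 0 0;0 0 0 -13.5 -17.6 0 0"

```text
time_s: 14.38
eef_pos: [0.5037, 0.1275, 0.1471]
eef_rot: [-0.001, 0.831, 0.557, 0.001]
wrist_force: [2.9, 12.2, -1.6]
opening: 0.279
grasp_force: 58.8
```

servo_tool --commands "0 0 0 -8.5 -20.5 0 0;0 0 0 -2.9 -22 0 0;0 0 0 2.9 -22 0 0;0 0 0 8.5 -20.5 0 0;0 0 0 13.5 -17.6 0 0"

```text
time_s: 15.0
eef_pos: [0.4137, 0.1769, 0.1477]
eef_rot: [0.001, 0.831, 0.557, -0.001]
wrist_force: [1.9, -2.9, 3.6]
opening: 0.279
grasp_force: 59.9
```

servo_tool --commands "0 0 0 17.6 -13.5 0 0;0 0 0 20.5 -8.5 0 0;0 0 0 22 -2.9 0 0;0 0 0 22 2.9 0 0;0 0 0 20.5 8.5 0 0"

```text
time_s: 15.62
eef_pos: [0.4375, 0.2797, 0.1475]
eef_rot: [-0.002, 0.83, 0.557, -0.003]
wrist_force: [-9.9, 3.8, 10.8]
opening: 0.282
grasp_force: 60.8
```

servo_tool --commands "0 0 0 17.6 13.5 0 0;0 0 0 13.5 17.6 0 0;0 0 0 8.5 20.5 0 0;0 0 0 2.9 22 0 0;0 0 0 0 0 0 0"

```text
time_s: 16.25
eef_pos: [0.5265, 0.2905, 0.1481]
eef_rot: [-0.0, 0.831, 0.557, 0.002]
wrist_force: [1.7, 6.0, 4.7]
opening: 0.282
grasp_force: 60.1
```

```bash
python3 - <<'E'
from h import *
P,R,o=cur(); print(P,yaw(R),o["wrist_force"],o["q"])
a=camera("scene");b=camera("side")
A=cv2.resize(a[130:240,230:370],(400,314),interpolation=2);B=cv2.resize(b[140:250,205:345],(400,314),interpolation=2)
cv2.imwrite("pics/v.png",np.hstack([A,B]))
E
```

```text
[0.52652767 0.29049264 0.14806025] -0.3900209575170537 [1.7318773  5.9596806  4.69510084] [0.30603845 0.32032462 1.61288202 0.00188212 1.20576355 0.6953885 ]
```

View pics/v.png

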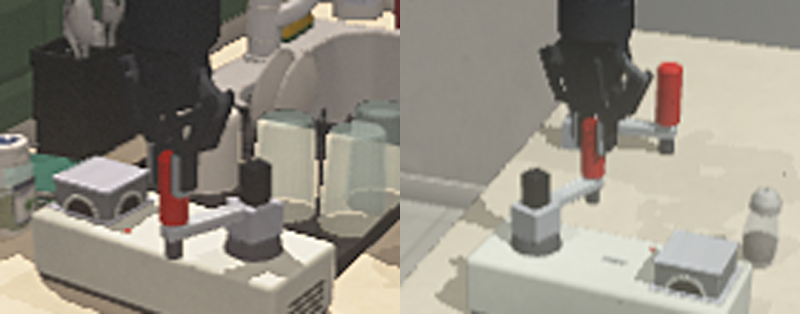

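The crops show the tower about half-way up after one turn, with the crank still seated. Now the second turn.

servo_tool --commands "0 0 0 -2.9 22 0 0;0 0 0 -8.5 20.5 0 0;0 0 0 -13.5 17.6 0 0;0 0 0 -17.6 13.5 0 0;0 0 0 -20.5 8.5 0 0"

```text
time_s: 16.98
eef_pos: [0.576, 0.2, 0.1472]
eef_rot: [-0.001, 0.831, 0.557, -0.001]
wrist_force: [-5.2, 4.6, 5.1]
opening: 0.28
grasp_force: 60.4
```

servo_tool --commands "0 0 0 -22 2.9 0 0;0 0 0 -22 -2.9 0 0;0 0 0 -20.5 -8.5 0 0;0 0 0 -17.6 -13.5 0 0;0 0 0 -13.5 -17.6 0 0"

```text
time_s: 17.6
eef_pos: [0.5034, 0.1275, 0.1471]
eef_rot: [-0.001, 0.831, 0.557, 0.001]
wrist_force: [3.7, 11.7, -2.0]
opening: 0.28
grasp_force: 59.4
```

servo_tool --commands "0 0 0 -8.5 -20.5 0 0;0 0 0 -2.9 -22 0 0;0 0 0 2.9 -22 0 0;0 0 0 8.5 -20.5 0 0;0 0 0 13.5 -17.6 0 0"

```text
time_s: 18.23
eef_pos: [0.4136, 0.177, 0.1476]
eef_rot: [0.001, 0.831, 0.557, -0.001]
wrist_force: [2.7, -2.8, 2.9]
opening: 0.277
grasp_force: 60.1
```

servo_tool --commands "0 0 0 17.6 -13.5 0 0;0 0 0 20.5 -8.5 0 0;0 0 0 22 -2.9 0 0;0 0 0 22 2.9 0 0"

```text
time_s: 18.73
eef_pos: [0.4216, 0.2629, 0.1474]
eef_rot: [-0.001, 0.83, 0.557, -0.003]
wrist_force: [-8.8, -0.1, 13.4]
opening: 0.283
grasp_force: 61.1
```

servo_tool --commands "0 0 0 20.5 8.5 0 0;0 0 0 17.6 13.5 0 0;0 0 0 0 0 0 0"

```text
time_s: 19.1
eef_pos: [0.4589, 0.2918, 0.1479]
eef_rot: [-0.002, 0.83, 0.557, -0.0]
wrist_force: [-5.7, 9.2, 9.5]
opening: 0.279
grasp_force: 60.9
```

servo_tool --commands "0 0 0 13.5 17.6 0 0;0 0 0 0 0 0 0"

```text
time_s: 19.35
eef_pos: [0.4812, 0.2974, 0.1481]
eef_rot: [-0.002, 0.83, 0.557, 0.001]
wrist_force: [-2.6, 10.1, 8.1]
opening: 0.279
grasp_force: 60.6
```

Two or three steps remain to the stop, so I'll move gently and watch the force.

servo_tool --commands "0 0 0 8.5 20.5 0 0;0 0 0 0 0 0 0"

```text
time_s: 19.6
eef_pos: [0.5041, 0.297, 0.1482]
eef_rot: [-0.001, 0.831, 0.557, 0.001]
wrist_force: [0.8, 9.6, 7.7]
opening: 0.282
grasp_force: 60.5
```

servo_tool --commands "0 0 0 2.9 22 0 0;0 0 0 0 0 0 0"

```text
time_s: 19.85
eef_pos: [0.526, 0.2906, 0.1482]
eef_rot: [-0.0, 0.831, 0.557, 0.001]
wrist_force: [1.9, 6.8, 6.4]
opening: 0.278
grasp_force: 60.3
```

servo_tool --commands "0 0 0 -1 11 0 0;0 0 0 0 0 0 0"

```text
time_s: 20.1
eef_pos: [0.5354, 0.2855, 0.1482]
eef_rot: [-0.0, 0.831, 0.557, 0.001]
wrist_force: [1.1, 7.3, 6.1]
opening: 0.28
grasp_force: 60.3
```

servo_tool --commands "0 0 0 -2.5 10 0 0;0 0 0 0 0 0 0"

```text
time_s: 20.35
eef_pos: [0.5439, 0.2795, 0.1484]
eef_rot: [-0.0, 0.831, 0.557, 0.002]
wrist_force: [2.6, 7.1, 5.4]
opening: 0.286
grasp_force: 60.3
```

servo_tool --commands "0 0 0 -2.5 6 0 0;0 0 0 0 0 0 0"

```text
time_s: 20.6
eef_pos: [0.5481, 0.2758, 0.1485]
eef_rot: [-0.001, 0.831, 0.557, 0.002]
wrist_force: [1.3, 9.7, 5.9]
opening: 0.279
grasp_force: 60.4
```

```bash
python3 - <<'E'
from h import *
P,R,o=cur(); print(P,o["wrist_force"])
S,D=calibration("scene"),calibration("side")
a=camera("scene");b=camera("side")
A=cv2.resize(a[130:240,230:370],(400,314),interpolation=2);B=cv2.resize(b[140:250,205:345],(400,314),interpolation=2)
cv2.imwrite("pics/x.png",np.hstack([A,B]))
E
```

```text
[0.5480844  0.27575381 0.14851824] [1.32418575 9.69344662 5.93014245]
```

View pics/x.png

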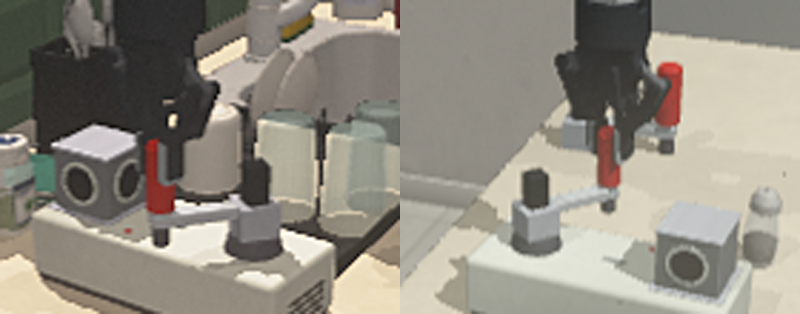

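The crops show the tower apparently fully up and the crank seated. I'll nudge a little further to feel the hard stop.

servo_tool --commands "0 0 0 -2 5 0 0;0 0 0 0 0 0 0"

```text
time_s: 20.95
eef_pos: [0.5513, 0.2727, 0.1485]
eef_rot: [-0.002, 0.83, 0.557, 0.002]
wrist_force: [-0.3, 10.6, 7.2]
opening: 0.283
grasp_force: 60.6
```

servo_tool --commands "0 0 0 -1.5 3 0 0;0 0 0 0 0 0 0"

```text
time_s: 21.2
eef_pos: [0.553, 0.2709, 0.1485]
eef_rot: [-0.002, 0.83, 0.557, 0.002]
wrist_force: [-0.9, 13.4, 6.8]
opening: 0.276
grasp_force: 60.8
```

```bash
python3 - <<'E'
from h import *
S,D=calibration("scene"),calibration("side")
print(tri(S,(264.65,180.75),D,(310,218.4)))
E
```

```text
(array([0.66200159, 0.19746932, 0.13166929]), np.float64(0.0003815286728924687))
```

servo_tool --commands "0 0 0 -2 4 0 0;0 0 0 0 0 0 0"

```text
time_s: 21.45
eef_pos: [0.556, 0.2676, 0.1485]
eef_rot: [-0.002, 0.83, 0.557, 0.002]
wrist_force: [-1.1, 13.2, 6.4]
opening: 0.282
grasp_force: 60.8
```

servo_tool --commands "0 0 0 -3 5 0 0;0 0 0 0 0 0 0"

```text
time_s: 21.7
eef_pos: [0.5595, 0.263, 0.1486]
eef_rot: [-0.002, 0.83, 0.557, 0.002]
wrist_force: [0.0, 12.8, 8.2]
opening: 0.282
grasp_force: 60.9
```

servo_tool --commands "0 0 0 -3 4.5 0 0;0 0 0 0 0 0 0"

```text
time_s: 21.95
eef_pos: [0.5629, 0.258, 0.1486]
eef_rot: [-0.002, 0.83, 0.557, 0.002]
wrist_force: [1.1, 10.2, 6.9]
opening: 0.283
grasp_force: 60.7
```

```bash
python3 - <<'E'
from h import *
P,R,o=cur(); print(P,yaw(R),o["wrist_force"],o["torque"])
a=camera("scene");b=camera("side")
A=cv2.resize(a[130:240,230:370],(400,314),interpolation=2);B=cv2.resize(b[140:250,205:345],(400,314),interpolation=2)
n=np.hstack([A,B]); cv2.imwrite("pics/y.png",n); x=cv2.imread("pics/x.png")
for nm,(r0,r1,c0,c1) in {"scene tower":(115,215,45,140),"side tower":(195,295,655,745)}.items():
    g=[cv2.cvtColor(i[r0:r1,c0:c1],cv2.COLOR_BGR2GRAY).astype(np.float32) for i in (x,n)]
    print(nm,cv2.phaseCorrelate(*g),np.abs(g[0]-g[1]).mean())
E
```

```text
[0.5629458  0.25802494 0.14861092] -0.3884561055868852 [ 1.07891211 10.16693898  6.89232138] [ 2.04219698  0.18991347 -0.02070591]
scene tower ((0.09213484539176164, -0.06844122343284909), 0.8526623914639155) 2.8963158
side tower ((-0.05780155435843426, 0.008846906251328335), 0.9609482006496853) 1.0548888
```

View pics/y.png

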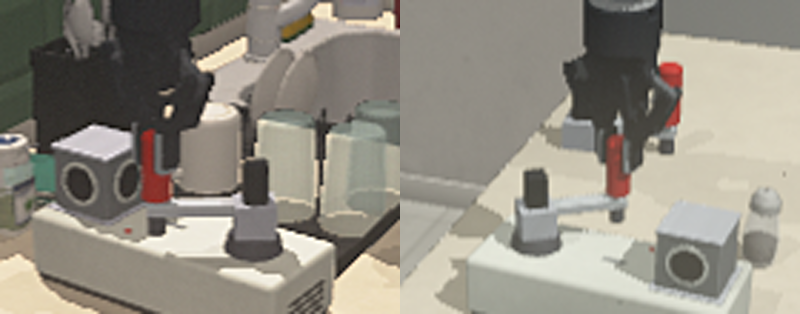

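The tower has not moved since the last picture, so it was already at its stop, and the extra turning only twisted the crank on the shaft. In the side crop the hub looks slightly raised. I'll back off to the earlier angle, release and check the seating.

servo_tool --commands "0 0 0 3 -4.5 0 0;0 0 0 3 -5 0 0;0 0 0 2 -4 0 0;0 0 0 2 -4 0 0;0 0 0 2 -5 0 0"

```text
time_s: 22.68
eef_pos: [0.548, 0.2758, 0.1486]
eef_rot: [0.0, 0.831, 0.557, 0.002]
wrist_force: [4.1, 6.0, 5.1]
opening: 0.281
grasp_force: 60.2
```

servo_tool --commands "0 0 0 2.5 -6 0 0;0 0 0 0 0 0 0;0 0 0 0 0 0 0.5;0 0 0 0 0 0 0.9;0 0 0 0 0 0 0.9"

```text
time_s: 23.3
eef_pos: [0.5414, 0.2788, 0.1465]
eef_rot: [-0.0, 0.831, 0.557, -0.001]
wrist_force: [-0.8, -0.7, 0.2]
opening: 0.894
grasp_force: 0.0
```

servo_tool --commands "0 0 0 0 0 -15 0.9;0 0 0 0 0 -20 0.9;0 0 0 0 0 -20 0.9;0 0 0 -40 -40 -5 0.9;0 0 0 -40 -40 0 0.9"

```text
time_s: 23.92
eef_pos: [0.4375, 0.2355, 0.2093]
eef_rot: [0.001, 0.83, 0.557, 0.001]
wrist_force: [0.3, 0.6, 2.2]
opening: 0.903
grasp_force: 0.0
```

```bash
python3 - <<'E'
from h import *
P,R,o=cur(); print(P,yaw(R),o["wrist_force"])
a=camera("scene");b=camera("side");c=camera("wrist"); cv2.imwrite("pics/z_w.png",c);cv2.imwrite("pics/z_a.png",a);cv2.imwrite("pics/z_b.png",b)
u=cv2.imread("pics/u_b.png"); ua=cv2.imread("pics/u_a.png")
f=lambda i,y,x:cv2.resize(i[y:y+75,x:x+100],(400,300),interpolation=2)
cv2.imwrite("pics/z.png",np.vstack([np.hstack([f(ua,165,270),f(u,180,215)]),np.hstack([f(a,165,270),f(b,180,215)])]))
E
```

```text
[0.43750264 0.23549377 0.2092539 ] -0.38892979951935636 [0.26240313 0.55114842 2.23803414]
```

View pics/z.png

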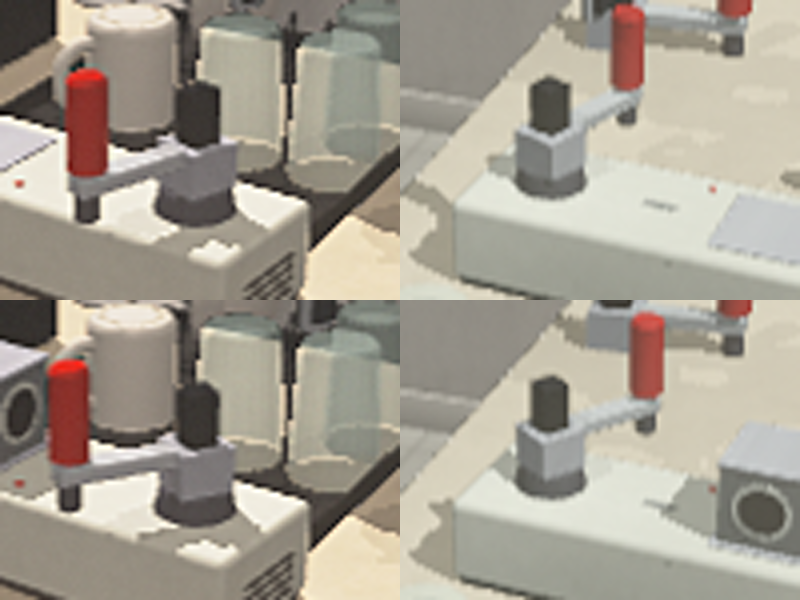

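The bottom crops match the seated reference above: the block top is within 0.5 px of its seated height and the hub is on the collar. The tower is up at its stop and the gripper is clear.

servo_tool --commands "0 0 0 0 0 -30 0.9;0 0 0 0 0 -20 0.9;0 0 0 0 0 0 0.9;0 0 0 0 0 0 0.9"

```text
time_s: 24.58
eef_pos: [0.4379, 0.2358, 0.2571]
eef_rot: [0.0, 0.83, 0.557, 0.0]
wrist_force: [-0.4, -0.1, -0.0]
opening: 0.903
grasp_force: 0.0
```

```bash
python3 -c "
from bench import *
print(get_obs()['wrist_force']); print(hand_in())"
```

```text
[-0.38536713 -0.1244208  -0.01798627]
the job is handed in; nothing more can be done
None
```

I handed the job in at about 24.6 s, with the tower wound up to its stop, the crank seated on the shaft and the gripper clear; the hand-in call returned no verdict, so that rests on my own camera and force checks.

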